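# Index the sample carousel to the next cup

### The arm

A 7-joint arm with a two-finger parallel gripper is mounted at the origin on a cart in front of the work surface, level with it; the furniture and walls round the work are solid. World frame = base frame: x ahead of the robot, y to its left, z up, the work surface at z = 0. Lengths are in m, angles in rad, forces in N, time in s.
With the tool pointing down it reaches from about 0.35 to 0.9 m from the base axis. Payload 19.9 kg.
Tool frame: the origin (TCP) lies midway between the tips of the shut fingers; the grasp point (between the pads) lies 19 mm behind it (robot.pinch_z is the distance from the TCP to the grasp point, in m); z points along the fingers, y is the line along which they close (so a half turn about z gives the same grasp; the last joint's range is limited). The gripper opens to 85 mm and grips with 20 to 120 N. Pads are 22 mm wide; open, the fingers measure 114 mm over their backs; the gripper's body (76 mm by 85 mm) begins 54 mm behind the grasp point. The pads swing forward as they close: fully open they stand 13 mm farther back than shut.
Start: joints at [1.149, 0.417, -0.01, 1.614, 0.005, 1.111, -0.053], TCP at [0.232, -0.58, 0.231] pointing down, gripper open.
Joint ranges: [-2.81, 2.81], [-0.39, 2.02], [-1.27, 1.25], [0.06, 2.57], [-1.19, 4.33], [0.19, 2], [-2.82, 2.82]. Speed limits (rad/s): [1.89, 1.89, 2.39, 2.39, 3.01, 3.01, 3.01].

### API

Orientations are given as a unit quaternion [x, y, z, w].
In Python, from rig import robot gives the robot as it stands. Calls block until the motion is done:
- robot.reach(position, orientation): joint-space move of the TCP to a pose.
- robot.move_straight(position, frame=None, max_speed=0.15, stop_force=None): straight line of the TCP; frame=None keeps the orientation; max_speed is the mean speed in m/s. With stop_force (N) it stops when the force on the tool has changed by that much, and returns True; else False.
- robot.move_joints(angles): joint-space move.
- robot.release() and robot.close(effort=None): open the fingers fully, or close them until they stop; effort is the grip in N (None keeps the last).
- robot.pause(seconds).
- robot.solve_ik(position, orientation): joint angles nearest the present ones, or None.
- robot.sense(): the state.
- robot.snapshot(name): name is "side" or "top" or "wrist"; returns a dict with "image" (420x560x3 uint8, red, green, blue), "K" (3x3 intrinsics, pixels), "position" and "orientation" of the camera in the world. Camera axes: x right, y down, z forward; pixel columns grow to the right and rows downward; lengths in m; the calibration is good to about 2 mm. A picture is of the moment at which its call begins. There is no depth.
A pose or a line that the arm cannot do raises robot.Unreachable and nothing moves.
- robot.close_job(): hands the job in; it is judged then, once.
The state is a dict: "time": time; "qpos": joint angles; "qvel": joint speeds; "joint_torque": joint torques, N m; "ee_pos": TCP position; "orientation": TCP orientation; "contact_force": force on the tool from outside, world axes, zero at the start; "wrist_torque": the same for the moment, N m; "width": opening from 0.0 (shut) to 1.0 (fully open); "finger_force": force on a finger pad.
Only numpy, scipy, OpenCV 4.12 (cv2) and the standard library are available. Lean on these libraries where they do the work, as an engineer would, in place of code of your own. Each camera call takes 0.05 s, during which the arm holds its last target. There are 200 camera calls.

### The job

The specimen cup in front of the carousel's reader has been read; bring the carousel's other specimen cup to the reader. With a fingertip press the spring plunger down, swing the turntable one notch in the direction that brings that cup to the reader, and let the plunger spring fully back up so that the table is locked there. Touch only the carousel: do not touch, tip or lift the cups or the adapter in its nests, leave the other things on the bench alone, and finish clear of everything.

Things in the scene. Friction and masses are not known exactly. Their poses are not given: they have to be found in the camera images.
- carousel: Sample carousel about 270 mm across, 112 mm high, base fixed to the bench. Origin: on the vertical turning axis at bench height; +x points level from the axis to the fixed grey reader head (small block with a dark lens on a post, inner face 108 mm from the axis). At the start the arm with the plunger, part of the turning plate, points along -x, away from the reader.
- plate_centre (a point): Centre of the top of the turning aluminium plate, on the axis, z = 54 mm; plate radius 97 mm. Five white collars 10 mm high are the nests, centres 68 mm from the axis, every 60 degrees, none in line with the arm. Below it lies the fixed steel index ring (radius 108 mm, z = 30 to 40 mm) with a notch every 60 degrees.
- turntable (a joint): Angle of the turning plate with arm, plunger and cups (rad). 0 at the start, locked by the plunger's pin in a notch; grows counter-clockwise seen from above; the next notches are at +1.047 and -1.047; stops at +-1.35. It turns with light friction (about 0.15 N m) and stays where it is left.
- plunger (a joint): How far the plunger is pressed down (m): 0 up, 0.014 fully down; spring about 4 N at the top, 8 N at the bottom. Its pin sits in a ring notch from below; pressed over 9 mm the table is free. Let go between notches, the pin rides under the ring (plunger stays about 9 mm down) and snaps up to 0 by itself when within about 0.015 rad of a notch.
- plunger_top (a point): Middle of the flat top of the plunger's round black knob (31 mm across), 118 mm from the turning axis; at z = 88 mm when up. It moves with the arm and the plunger.
- ear_a (a point): Middle of the top edge of the upright ear on the counter-clockwise side of the knob (seen from above). The ear stands on the arm, turns with it, is 8 mm thick, 30 mm wide radially and rises to z = 105 mm, 17 mm above the knob's top. Its inner face is 30 mm from the knob's centre, so the ears leave a 60 mm gap; a fingertip between them can press the knob and push an ear to swing the table.
- ear_b (a point): Middle of the top edge of the upright ear on the clockwise side of the knob (seen from above). The ear stands on the arm, turns with it, is 8 mm thick, 30 mm wide radially and rises to z = 105 mm, 17 mm above the knob's top. Its inner face is 30 mm from the knob's centre, so the ears leave a 60 mm gap; a fingertip between them can press the knob and push an ear to swing the table.
- read_spot (a point): The read position, fixed to the base: where the centre of a cup stands when its nest is in front of the reader, 68 mm from the axis along the carousel's +x, z = 80.5 mm.
- next_cup_mid (a point): Centre (half-way up) of the specimen cup that is to be read next: white cup with orange screw cap, 44 mm across, 53 mm tall, loose in the nest one place (60 degrees) to one side or the other of the read position; which side varies.
- read_cup_mid (a point): Centre (half-way up) of the specimen cup already read, of the same kind; it stands loose in the nest at the read position at the start.
- adapter_mid (a point): Centre of the empty tube adapter, a plain white open cylinder 38 mm across and 36 mm tall, loose in the nest on the other side of the read position from the next cup.
- spare_cup: A specimen cup with a blue cap, 44 mm across, 53 mm tall, standing on the bench to the right of the carousel; origin under its centre. Not part of the job.
- decapper: Orange waisted hand decapper, 35 mm across, 70 mm tall, standing on the bench; origin under its centre. Not part of the job.
- wipes: Soft pack of wipes, 112 x 75 x 41 mm, on the bench to the right; origin under its centre. Not part of the job.

How it is judged:
On the way, in this order (a step that is already met when the one before it is completed fails the run):
1. the plunger is pressed in far enough to free the table, with the table still at its first notch (value of joint plunger above 0.009 m and value of joint turntable between -0.12 and 0.12 rad), for 0.05 s.
2. the next cup has come to the read position with the plunger back up in the notch (horizontal distance between next_cup_mid and read_spot below 0.008 m and value of joint plunger below 0.002 m), for 0.2 s.
At the end, for the whole second after the job is handed in: The next cup stands upright in its nest with its centre within 8 mm of the read position, the turntable is at rest one notch (60 degrees, within 1.8) from its start, the plunger is fully up (within 2 mm), and the read cup and the adapter still stand upright in their nests (all of step 2 and (value of joint turntable between 1.015 and 1.08 rad or value of joint turntable between -1.08 and -1.015 rad) and velocity of joint turntable between -0.05 and 0.05 rad/s and angle between each of next_cup_mid, read_cup_mid, adapter_mid's own z axis and vertical below 0.1 rad and height (world z) of next_cup_mid between 0.076 and 0.085 m and height (world z) of read_cup_mid between 0.076 and 0.085 m and height (world z) of adapter_mid between 0.0675 and 0.0765 m); the robot touches nothing.
It fails at once if a cup or the adapter in the carousel is lifted more than 12 mm (height (world z) of any of next_cup_mid, read_cup_mid above 0.0925 m or height (world z) of adapter_mid above 0.084 m).
It fails at once if a cup or the adapter in the carousel is tipped (angle between any of next_cup_mid, read_cup_mid, adapter_mid's own z axis and vertical above 0.4 rad).
It fails at once if the robot touches a cup or the adapter in the carousel (contact force between any of the arm, the fingers and next_cup above 1 N or contact force between any of the arm, the fingers and read_cup above 1 N or contact force between any of the arm, the fingers and adapter above 1 N).
It fails at once if another thing on the bench is pushed more than 15 mm or lifted (distance of any of spare_cup, decapper, wipes from where it was at the start of the episode above 0.015 m).
It also fails if it takes over 45 s, if anything falls off the work surface, if the arm or the gripper's body presses on something with over 40 N, if the wrist force passes 120 N, or if a joint passes its speed limit or range.

## Working session

There is one attempt and no reset: what is moved stays moved. The work goes in short steps, each a Python script; the robot and the scene stay as the last script left them, time stands still between calls to the robot, and variables do not carry over. Pictures are saved under pics/ and viewed, at most 10 in all, crops included, and the job is handed in when it is done.

```bash
mkdir -p pics; ls
python3 - <<'E'
from rig import robot
import cv2,numpy as np,pickle
d={}
for n in("side","top","wrist"):
    s=robot.snapshot(n);d[n]=s;cv2.imwrite(f"pics/{n}0.png",s["image"][:,:,::-1]);print(n,s["K"],s["position"],s["orientation"])
pickle.dump(d,open("s0.pkl","wb"))
E
```

```text
pics
side [[507.06206749   0.         275.02584607]
 [  0.         507.06206749 210.44133447]
 [  0.           0.           1.        ]] [ 0.49555766 -0.72363332  0.79868502] [ 0.90172979 -0.00490738  0.01383065 -0.43205094]
top [[487.09336369   0.         271.20457645]
 [  0.         487.09336369 205.7616878 ]
 [  0.           0.           1.        ]] [0.370888   0.1652808  0.99110975] [ 0.71286623 -0.69480611  0.07173955 -0.06260705]
wrist [[292.88990077   0.         277.94847039]
 [  0.         292.88990077 210.87730169]
 [  0.           0.           1.        ]] [ 0.29335902 -0.55604738  0.37317259] [ 0.82098342 -0.55583475 -0.07390605  0.10757259]
```

View pics/top0.png

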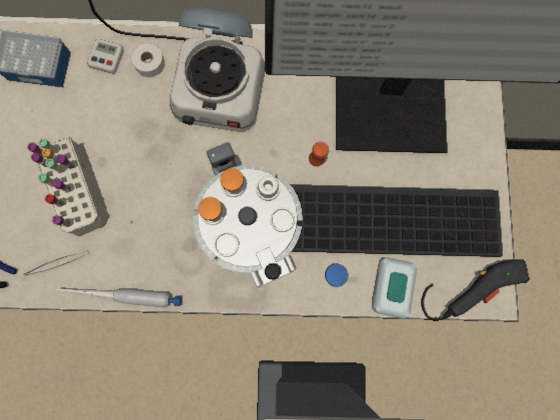

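View pics/side0.png

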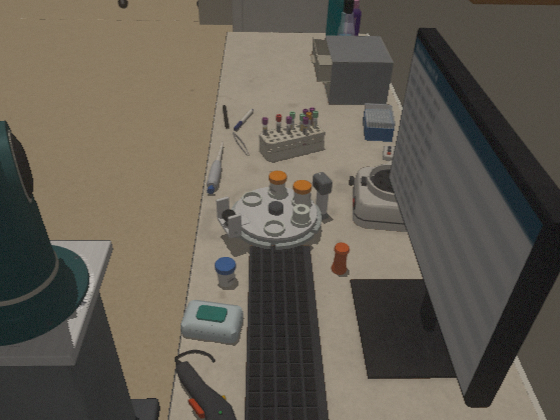

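The top view shows the carousel at about (248,216), the knob at (273,271) and the reader at (222,158). The read cup is at (232,181), the next cup at (210,210) on the counter-clockwise side, and the adapter at (267,187). So the table must turn clockwise (-1.047).

```bash
cat > h.py <<'E'
import numpy as np,cv2
from scipy.spatial.transform import Rotation as R
def ray(s,uv):
    d=np.linalg.inv(s["K"])@np.array([uv[0],uv[1],1.]); return np.array(s["position"]),R.from_quat(s["orientation"]).as_matrix()@d
def plane(s,uv,z):
    o,d=ray(s,uv); return o+d*(z-o[2])/d[2]
def tri(s1,u1,s2,u2):
    o1,d1=ray(s1,u1);o2,d2=ray(s2,u2)
    t=np.linalg.lstsq(np.c_[d1,-d2],o2-o1,rcond=None)[0]
    a,b=o1+d1*t[0],o2+d2*t[1];return (a+b)/2,np.linalg.norm(a-b)
def blobs(s,mask,box,amin=30):
    m=np.zeros_like(mask);x0,y0,x1,y1=box;m[y0:y1,x0:x1]=mask[y0:y1,x0:x1]
    n,l,st,c=cv2.connectedComponentsWithStats(m.astype(np.uint8))
    return [(c[i].round(1),st[i].tolist()) for i in range(1,n) if st[i][4]>=amin]
E
python3 - <<'E'
import pickle;from h import *
d=pickle.load(open("s0.pkl","rb"))
for n,box in(("top",(185,150,310,290)),("side",(210,165,340,250))):
    s=d[n];im=s["image"].astype(int);hsv=cv2.cvtColor(s["image"],cv2.COLOR_RGB2HSV)
    print(n,"dark");[print(b) for b in blobs(s,im.max(2)<60,box)]
    org=(hsv[...,0]<18)&(hsv[...,1]>150)&(hsv[...,2]>120)
    print("orange");[print(b) for b in blobs(s,org,box)]
    x0,y0,x1,y1=box;cv2.imwrite(f"pics/{n}c.png",cv2.resize(s["image"][y0:y1,x0:x1,::-1],None,fx=4,fy=4,interpolation=cv2.INTER_CUBIC))
E
```

```text
top dark
(array([224.4, 161.8]), [212, 155, 24, 12, 113])
(array([303.4, 217.9]), [291, 185, 19, 67, 741])
(array([272.3, 270.8]), [265, 264, 15, 15, 177])
orange
(array([231.4, 179.3]), [221, 168, 22, 23, 388])
(array([209.6, 208.4]), [199, 198, 22, 22, 392])
side dark
(array([320.1, 186. ]), [313, 179, 18, 13, 87])
(array([275.6, 211.5]), [269, 209, 14, 6, 53])
(array([226.9, 214.6]), [222, 210, 13, 16, 85])
(array([261.6, 247.9]), [250, 246, 26, 4, 62])
(array([298.4, 247.8]), [283, 246, 27, 4, 69])
orange
(array([277.2, 175.4]), [269, 171, 17, 10, 137])
(array([302. , 184.8]), [294, 180, 17, 11, 141])
```

View pics/topc.png

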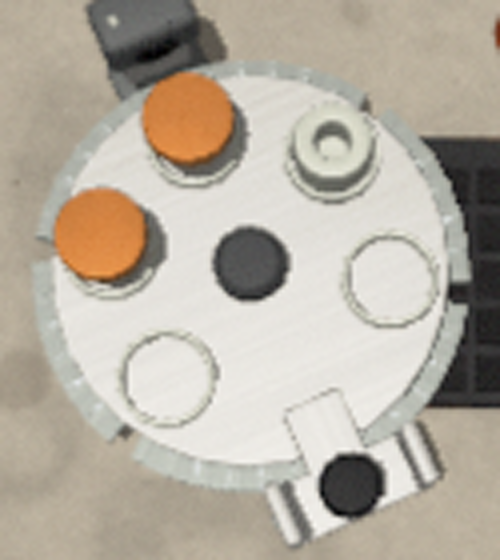

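View pics/sidec.png

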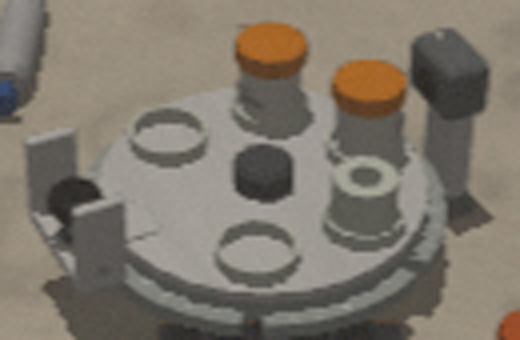

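The crops show the knob at top px (272.3,270.8) between two ears, and the cap tops at (231.4,179.3) and (209.6,208.4). I'll fit the carousel pose from these.

Run:
```python
import pickle;from h import *
from scipy.optimize import least_squares
from rig import robot
d=pickle.load(open("s0.pkl","rb"));s=d["top"]
k=plane(s,(272.3,270.8),.088)[:2];r=plane(s,(231.4,179.3),.105)[:2];n=plane(s,(209.6,208.4),.105)[:2]
nests=[plane(s,(185+u/4,150+v/4),.064)[:2] for u,v in((391,279),(170,378))]
def f(p):
    e=lambda a:np.array([np.cos(p[2]+a),np.sin(p[2]+a)]);c=p[:2];g=np.pi/3
    return np.r_[c-.118*e(0)-k,c+.068*e(0)-r,c+.068*e(g)-n,c+.068*e(-2*g)-nests[0],c+.068*e(2*g)-nests[1]]
o=least_squares(f,[*((r*.118+k*.068)/.186),.4]);print(k,r,n,o.x,(o.fun*1e3).round(1))
print("knob tri",tri(s,(272.3,270.8),d["side"],(228,213)))
np.save("c.npy",np.r_[o.x,k])
c=o.x[:2];
for a in (0,-.5,-1.047):
  for psi in (0,1.57):
    A=o.x[2]+np.pi+a;p=c+.118*np.array([np.cos(A),np.sin(A)])
    for tz in np.arange(-3,3.2,.5):
      q=robot.solve_ik([*p,.076],(R.from_euler('z',tz)*R.from_euler('x',np.pi)).as_quat())
      if psi==0 and q is not None: print(a,p.round(3),round(tz,1),np.round(q,2))
```

```text
[0.42313917 0.15072111] [0.59006389 0.23150198] [0.53365894 0.26951715] [0.52861112 0.20097392 0.45186958] [-0.7 -1.3 -0.3 -0.8 -0.2 -0.7  1.   0.6  0.2  2.2]
knob tri (array([0.42365299, 0.15078483, 0.08796281]), np.float64(0.0010298259704533729))
0 [0.422 0.149] -3.0 [ 0.53  0.65 -1.16  2.14  0.79  0.89  0.6 ]
0 [0.422 0.149] -2.5 [ 0.48  0.59 -1.08  2.14  0.73  0.84  1.16]
0 [0.422 0.149] -2.0 [ 0.48  0.59 -1.08  2.14  0.73  0.84  1.66]
0 [0.422 0.149] -1.5 [ 0.48  0.59 -1.08  2.14  0.73  0.84  2.16]
0 [0.422 0.149] -1.0 [-1.15  0.5   0.9   2.19 -0.6   0.72 -2.41]
0 [0.422 0.149] -0.5 [-0.87  0.39  0.53  2.18 -0.32  0.65 -2.18]
0 [0.422 0.149] 0.0 [ 0.15  0.41 -0.65  2.15  0.39  0.7  -2.33]
0 [0.422 0.149] 0.5 [ 0.25  0.45 -0.77  2.14  0.48  0.72 -1.91]
0 [0.422 0.149] 1.0 [ 0.47  0.58 -1.06  2.14  0.71  0.83 -1.61]
0 [0.422 0.149] 1.5 [ 0.46  0.58 -1.06  2.14  0.7   0.83 -1.11]
0 [0.422 0.149] 2.0 [ 0.48  0.59 -1.08  2.14  0.72  0.84 -0.62]
0 [0.422 0.149] 2.5 [ 0.49  0.6  -1.1   2.14  0.74  0.85 -0.14]
0 [0.422 0.149] 3.0 [ 0.5   0.62 -1.12  2.14  0.75  0.86  0.35]
-0.5 [0.411 0
[... 1066 characters left out ...]
  1.43]
-1.047 [0.431 0.267] -1.5 [ 0.22  0.71 -1.09  2.    0.79  0.94  1.93]
-1.047 [0.431 0.267] -1.0 [ 0.22  0.71 -1.09  2.    0.79  0.94  2.43]
-1.047 [0.431 0.267] -0.5 [-1.05  0.48  0.53  2.04 -0.36  0.72 -2.36]
-1.047 [0.431 0.267] 0.0 [ 0.08  0.58 -0.86  2.    0.6   0.83 -2.7 ]
-1.047 [0.431 0.267] 0.5 [-0.04  0.52 -0.7   2.01  0.48  0.78 -2.1 ]
-1.047 [0.431 0.267] 1.0 [ 0.01  0.55 -0.77  2.01  0.53  0.8  -1.64]
-1.047 [0.431 0.267] 1.5 [ 0.13  0.62 -0.94  2.    0.67  0.86 -1.26]
-1.047 [0.431 0.267] 2.0 [ 0.15  0.64 -0.98  2.    0.7   0.88 -0.78]
-1.047 [0.431 0.267] 2.5 [ 0.15  0.64 -0.98  2.    0.7   0.88 -0.28]
-1.047 [0.431 0.267] 3.0 [ 0.15  0.64 -0.97  2.    0.69  0.87  0.22]
```

```bash
cat >> h.py <<'E'
P=np.load("c.npy");C=P[:2];TH=P[2]
def pose(a,z,rad=.118):
    "TCP pose on the carousel arc at arm angle a (0 = start notch), tool y tangential"
    A=TH+np.pi+a
    return [*(C+rad*np.array([np.cos(A),np.sin(A)])),z],(R.from_euler('z',TH-np.pi+a)*R.from_euler('x',np.pi)).as_quat()
def st(robot,t=""):
    s=robot.sense();d=np.array(s["ee_pos"][:2])-C
    print(t,"t%.1f"%s["time"],"ee",np.round(s["ee_pos"],4),"ang %.3f"%((np.arctan2(d[1],d[0])-TH-np.pi+np.pi)%(2*np.pi)-np.pi),"r %.4f"%np.hypot(*d),"F",np.round(s["contact_force"],1))
E
python3 - <<'E'
from h import *;from rig import robot
robot.close();robot.reach(*pose(0,.2));robot.move_straight(pose(0,.12)[0],max_speed=.1);st(robot)
a=robot.snapshot("side")["image"][140:265,200:350];b=robot.snapshot("wrist")["image"]
a=cv2.resize(a,None,fx=3.36,fy=3.36);
cv2.imwrite("pics/hov.png",cv2.resize(np.vstack([cv2.resize(a,(560,420)),b]),(400,600))[:,:,::-1])
E
```

```text
t4.5 ee [0.4227 0.1496 0.1204] ang -0.000 r 0.1177 F [ 1.  -0.4  0. ]
```

View pics/hov.png

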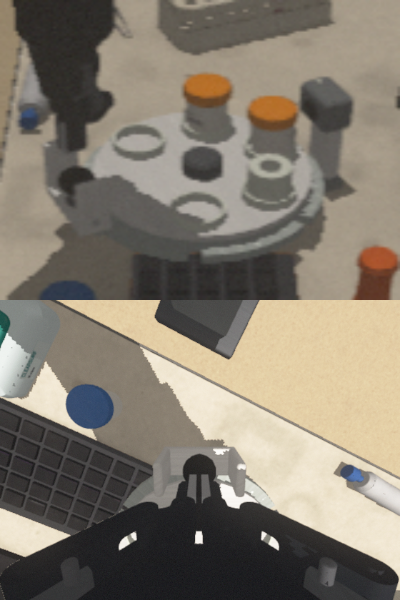

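The shut fingertips stand above the knob and between the ears, in both the side view (upper, near (72,150)) and the wrist view (knob at (200,465)). I'll press down and then sweep clockwise.

Run:
```python
from h import *;from rig import robot
print(robot.move_straight(pose(0,.0765)[0],max_speed=.04,stop_force=25));st(robot,"pressed");robot.pause(.15)
for a in (-.1,-.25,-.4,-.55,-.7,-.85,-.98):
    p,o=pose(a,.0755)
    if robot.move_straight(p,o,max_speed=.08,stop_force=35):print("STOP",a);break
    st(robot,a)
s=robot.snapshot("top");hsv=cv2.cvtColor(s["image"],cv2.COLOR_RGB2HSV)
org=(hsv[...,0]<18)&(hsv[...,1]>150)&(hsv[...,2]>120)
for b in blobs(s,org,(185,140,310,290)):
    v=plane(s,b[0],.105)[:2]-C;print(b[0],"cup angle from reader",np.arctan2(v[1],v[0])-TH,np.hypot(*v))
cv2.imwrite("pics/sw.png",cv2.resize(s["image"][150:300,170:320,::-1],None,fx=3,fy=3))
```

```text
False
pressed t5.9 ee [0.4224 0.1495 0.0764] ang -0.000 r 0.1180 F [-2.7 -1.5  7.1]
-0.1 t6.3 ee [0.4178 0.1609 0.0756] ang -0.105 r 0.1179 F [-1.6 -0.1  6.1]
-0.25 t6.7 ee [0.4131 0.1781 0.0756] ang -0.256 r 0.1178 F [-1.6  0.8  7. ]
-0.4 t7.1 ee [0.4109 0.1957 0.0757] ang -0.407 r 0.1178 F [-1.   0.6  6.4]
-0.55 t7.4 ee [0.4114 0.2134 0.0757] ang -0.558 r 0.1178 F [-0.7  1.3  6.1]
-0.7 t7.8 ee [0.4146 0.2309 0.0757] ang -0.708 r 0.1179 F [-1.1 -0.4  5.8]
-0.85 t8.2 ee [0.4202 0.2477 0.0757] ang -0.859 r 0.1180 F [0.  0.4 7.2]
-0.98 t8.5 ee [0.4271 0.2613 0.0757] ang -0.989 r 0.1181 F [-0.5  1.   6.6]
[228.6 180.9] cup angle from reader 0.09722898078461523 0.06826752031424689
[265.  181.5] cup angle from reader -0.9540175539446547 0.06728581243262588
```

View pics/sw.png

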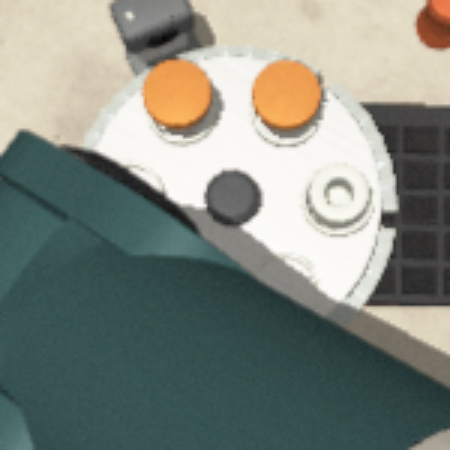

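The orange caps show the next cup now 0.097 rad short of the reader, so the table is at about -0.95. I'll lift off the knob so the pin rides under the ring, then push the ear slowly until it snaps.

```bash
cat >> h.py <<'E'
def cups(robot):
    s=robot.snapshot("top");hsv=cv2.cvtColor(s["image"],cv2.COLOR_RGB2HSV)
    org=(hsv[...,0]<18)&(hsv[...,1]>150)&(hsv[...,2]>120)
    for b in blobs(s,org,(185,140,310,290)):
        v=plane(s,b[0],.105)[:2]-C;print("cup",b[0],"angle %.3f"%(np.arctan2(v[1],v[0])-TH))
    return s
E
python3 - <<'E'
from h import *;from rig import robot
p=list(robot.sense()["ee_pos"]);p[2]=.094
robot.move_straight(p,max_speed=.03);st(robot,"up");cups(robot)
for a in np.arange(-1.03,-1.26,-.03):
    q,o=pose(a,.094);h=robot.move_straight(q,o,max_speed=.02,stop_force=7);st(robot,"%.2f"%a);cups(robot)
    if h:print("STOP");break
E
```

```text
up t9.3 ee [0.427  0.2611 0.0939] ang -0.987 r 0.1180 F [ 0.2 -0.4 -0.3]
cup [228.5 181. ] angle 0.101
cup [264.9 181.5] angle -0.952
-1.03 t9.8 ee [0.4297 0.2655 0.0939] ang -1.030 r 0.1181 F [-0.6 -1.   0.2]
cup [228.5 181. ] angle 0.101
cup [265.  181.4] angle -0.953
-1.06 t10.2 ee [0.4317 0.2685 0.094 ] ang -1.061 r 0.1181 F [ 0.6 -0.7 -0.2]
cup [228.5 181. ] angle 0.101
cup [264.9 181.5] angle -0.952
-1.09 t10.6 ee [0.4338 0.2714 0.094 ] ang -1.091 r 0.1180 F [0.1 0.8 0.3]
cup [228.4 181. ] angle 0.103
cup [265.  181.4] angle -0.953
-1.12 t10.9 ee [0.4359 0.274  0.0939] ang -1.119 r 0.1180 F [ 0.5 -1.6 -0.3]
cup [228.6 180.9] angle 0.097
cup [264.9 181.4] angle -0.950
-1.15 t11.3 ee [0.4384 0.2771 0.0941] ang -1.153 r 0.1181 F [-1.  -0.3 -0.6]
cup [230.2 180.2] angle 0.050
cup [266.5 182.3] angle -1.001
-1.18 t11.7 ee [0.4406 0.2797 0.094 ] ang -1.181 r 0.1181 F [-0.4  0.7  1. ]
cup [231.1 179.7] angle 0.021
cup [267.2 182.9] angle -1.027
-1.21 t12.1 ee [0.443  0.2822 0.094 ] ang -1.211 r 0.1180 F [-0.2  0.2  0.9]
cup [231.5 179.4] angle 0.008
cup [267.7 183.3] angle -1.045
-1.24 t12.4 ee [0.4449 0.2844 0.0938] ang -1.236 r 0.1181 F [-5.2 -3.   2.7]
cup [232.3 179.2] angle -0.014
cup [268.3 183.6] angle -1.064
```

Run:
```python
from h import *;from rig import robot
q,o=pose(-1.11,.094);robot.move_straight(q,o,max_speed=.03);st(robot,"back")
cups(robot);q[2]=.2;robot.move_straight(q,max_speed=.1);st(robot,"up")
robot.reach([.3,-.25,.3],o)
s=cups(robot);t=robot.snapshot("side")
for n,s_,box in(("top",s,(190,230,290,290)),("side",t,(205,170,270,240))):
    [print(n,b) for b in blobs(s_,s_["image"].max(2)<60,box)]
a=cv2.resize(s["image"][150:300,170:320],(500,500))[:,:400];b=cv2.resize(t["image"][150:260,205:315],(400,500))
cv2.imwrite("pics/fin.png",np.hstack([a,b])[:,:,::-1])
```

```text
back t13.1 ee [0.4355 0.2733 0.0941] ang -1.112 r 0.1179 F [ 0.5 -0.6  0.4]
cup [232.1 179.2] angle -0.009
cup [268.3 183.6] angle -1.064
up t14.4 ee [0.435  0.273  0.1994] ang -1.108 r 0.1181 F [-0.4 -0.  -0.4]
cup [232.1 179. ] angle -0.012
cup [268.2 183.3] angle -1.056
top (array([208.3, 263.7]), [201, 257, 16, 15, 176])
side (array([235.6, 183.2]), [230, 179, 11, 10, 77])
```

View pics/fin.png

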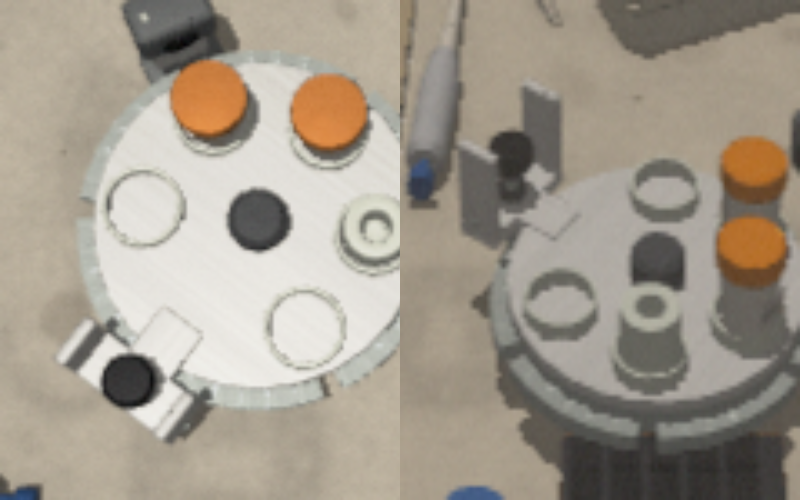

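The knob is visible and looks raised on its stem, at top px (208.3,263.7) and side px (235.6,183.2). I'll compute its height and angle.

Run:
```python
import pickle;from h import *;from rig import robot
d=pickle.load(open("s0.pkl","rb"))
f=lambda p:(np.arctan2(*(p[:2]-C)[::-1])-TH-np.pi+np.pi)%(2*np.pi)-np.pi
for v in (181.8,183.2):print(tri(d["top"],(208.3,263.7),d["side"],(235.6,v)))
for z in(.079,.088):
    p=plane(d["top"],(208.3,263.7),z);print(z,f(p),np.hypot(*(p[:2]-C)))
print("start",f(plane(d["top"],(272.3,270.8),.088)))
st(robot)
```

```text
(array([0.43472679, 0.26911108, 0.08814074]), np.float64(0.0031561225477337376))
(array([0.43480796, 0.2695929 , 0.08369815]), np.float64(0.0027037963612599474))
0.079 -1.0808209163482925 0.11726369128748891
0.088 -1.0705756172399719 0.11716406501699533
start -0.007233456670860505
 t16.5 ee [ 0.3004 -0.2496  0.2998] ang 0.650 r 0.5050 F [0.7 0.4 0.4]
```

Height and angle are ambiguous by about a pixel. I'll check the lock mechanically by nudging the other ear back gently. That would also fix any overshoot.

Run:
```python
from h import *;from rig import robot
q,o=pose(-1.055,.2);robot.reach(q,o);q[2]=.094;robot.move_straight(q,max_speed=.1);st(robot,"in");cups(robot)
for a in np.arange(-.96,-.83,.02):
    q,o=pose(a,.094);h=robot.move_straight(q,o,max_speed=.02,stop_force=7);st(robot,"%.2f"%a);cups(robot)
    F=np.linalg.norm(robot.sense()["contact_force"][:2])
    if h or F>4:print("STOP");break
q,o=pose(-1.055,.094);robot.move_straight(q,o,max_speed=.03)
h=robot.move_straight([*q[:2],.08],max_speed=.015,stop_force=2.5);st(robot,"knob touch %s"%h)
q[2]=.2;robot.move_straight(q,max_speed=.1);robot.reach([.3,-.25,.3],o);st(robot,"end");cups(robot)
```

```text
in t19.6 ee [0.4317 0.2681 0.0945] ang -1.058 r 0.1179 F [-0.7 -0.5 -0.4]
cup [232.1 179.2] angle -0.009
cup [268.3 183.6] angle -1.064
-0.96 t20.4 ee [0.4256 0.2584 0.094 ] ang -0.961 r 0.1180 F [-0.7 -0.1  0. ]
cup [232.1 179.2] angle -0.009
cup [268.3 183.6] angle -1.064
-0.94 t20.7 ee [0.4244 0.2563 0.094 ] ang -0.940 r 0.1180 F [-0.2  0.1  0.1]
cup [231.5 179.5] angle 0.009
cup [267.8 183.3] angle -1.047
-0.92 t21.0 ee [0.4233 0.2542 0.094 ] ang -0.920 r 0.1180 F [0.4 0.7 0.4]
cup [231.1 179.7] angle 0.021
cup [267.3 182.9] angle -1.029
-0.90 t21.3 ee [0.4227 0.2534 0.0943] ang -0.911 r 0.1181 F [ 2.6  4.8 -1.1]
cup [230.9 179.8] angle 0.027
cup [267.3 182.8] angle -1.028
STOP
knob touch True t22.6 ee [0.4314 0.2678 0.0871] ang -1.054 r 0.1179 F [1.2 0.4 2.9]
end t25.9 ee [ 0.3004 -0.2495  0.2998] ang 0.650 r 0.5050 F [0.5 0.2 0.3]
cup [231.1 179.5] angle 0.019
cup [267.3 182.6] angle -1.025
```

Run:
```python
from h import *;from rig import robot
import pickle
d=pickle.load(open("s0.pkl","rb"))
f=lambda p:(np.arctan2(*(p[:2]-C)[::-1])-TH-np.pi+np.pi)%(2*np.pi)-np.pi
s=robot.snapshot("top");t=robot.snapshot("side")
for x,box in((d["top"],(255,255,290,290)),(s,(190,250,230,290))):
    for b in blobs(x,x["image"].max(2)<60,box):print(b[0],f(plane(x,b[0],.088)))
for x in (d["top"],s):
    m=cv2.cvtColor(x["image"],cv2.COLOR_RGB2HSV);g=(m[...,0]<18)&(m[...,1]>150)&(m[...,2]>120)
    print([ (f(plane(x,b[0],.105))) for b in blobs(x,g,(185,140,310,290))])
[print(b) for b in blobs(t,t["image"].max(2)<60,(220,165,255,200))]
```

```text
[272.3 270.8] -0.007233456670860505
[209.9 264.8] -1.0398056167446006
[np.float64(-3.1323998071901835), np.float64(-2.0961774998733773)]
[np.float64(-3.12267773697051), np.float64(2.1154693999772807)]
(array([234.7, 184.1]), [229, 180, 12, 10, 75])
```

Knob and caps put the table at -1.033 rad, inside the allowed band. The two push ends (-1.063 and -1.033) sit evenly about the notch, so this is play in the lock. The knob was felt at z = 0.087, so the plunger is up and the table locked.

```bash
python3 -c "
from rig import robot
print(robot.close_job())"
```

```text
the job is handed in; nothing more can be done
None
```

The job is handed in, with no verdict returned: I turned the table one notch clockwise, which put the next cup at the reader with the plunger up and locked (table measured at about -1.03 rad), and the arm finished clear of everything.

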